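Hang the drilling template on the fixture's two pins

ROBOT

A 6-joint arm with a two-finger parallel gripper is mounted at the origin on the work surface; the furniture and walls round the work are solid. World frame = base frame: x ahead of the robot, y to its left, z up, the work surface at z = 0. Lengths are in mm, angles in rad, forces in N, time in s.
With the tool pointing down it reaches from about 300 to 775 mm from the base axis. Payload 14.6 kg.
Tool frame: the origin (TCP) lies on the centre line of the jaws, within the pads' length; the fingertips stand env.nose_length ahead of it and the grasp point (between the pads) lies 3 mm ahead of it (env.nose_length is the distance from the TCP to the fingertips, in mm); z points along the fingers, y is the line along which they close (so a half turn about z gives the same grasp; the last joint's range is limited). The gripper opens to 94 mm and grips with 3 to 60 N. Pads are 16 mm wide; open, the fingers measure 119 mm over their backs; the gripper's body (75 mm by 177 mm) begins 78 mm behind the grasp point.
Start: joints at [1.233, 0.3, 1.521, -0, 1.321, -0.067], TCP at [147.124, 529.947, 189.846] pointing down, gripper open.
Joint ranges: [-3.03, 3.03], [-0.79, 2.21], [0.23, 2.52], [-1.04, 4.18], [0, 3.07], [-2.55, 2.55]. Speed limits (rad/s): [2.22, 2.22, 2.57, 3.14, 3.14, 3.14].

INTERFACE

Orientations are given as a rotation vector (axis times angle).
In Python, from rig import env gives the robot as it stands.
- The arm moves only by the shell command python3 -m pendant 'ROWS' [FORCE]. ROWS is a JSON object of lists of equal length, an entry for each row: "rot": the turn, a rotation vector about the tool's x, y, z in rad, a list of three; "xyz": the shift along the tool's x, y, z in m, a list of three; "fingers": the finger opening in m, from 0 to 0.094. A call has 1 to 8 rows; each row shifts and turns the commanded pose from where the row before left it, along the tool's axes as they then stand; what a row does not reach is not made up. A row lasts 1/8 s, in which the tool goes at most 62.5 mm and 10.7 degrees, less where a joint would pass 70% of its speed; a pose out of reach is approached as far as the arm can. A call is refused whole if a number of a shift passes 0.0625 or a number of a turn 0.188, either way. A call with a gripper value outside its range is refused whole. The fingers move at their own pace and stop on an object; FORCE is the grip in N (left out, the last holds). Time passes only in rows, so rows that do not move let the fingers close. It gives the time, the measured TCP pose, the force, the opening and the grip force at its end, in the units of the state.
- env.sense(): the state, without advancing time (a new reading comes with each control period).
- env.capture(name): name is "scene" or "top" or "wrist"; returns the picture (420x560x3 uint8, blue, green, red); there is no depth.
- env.camera_params(name): a dict with "fx", "fy", "cx", "cy" (pixels), "R" (3x3) and "t" (3): a world point X has camera coordinates R X + t; the wrist camera has in their place "tool_from_camera" (4x4, takes a point from camera to tool coordinates, whose origin is the TCP and whose axes are the flange's). Camera axes: x right, y down, z forward; pixel columns grow to the right and rows downward; lengths in mm; the calibration is good to about 2 mm. A picture is of the moment at which its call begins: read the wrist's pose just before it. camera_params takes no time and is no camera call.
- env.close_job(): hands the job in; it is judged then, once.
The state is a dict: "t": time; "joints": joint angles; "qvel": joint speeds; "effort": joint torques, N m; "eef_pos": TCP position; "tcp_rot": TCP orientation; "force": force on the tool from outside, world axes, zero at the start; "moment": the same for the moment, N m; "finger_gap": opening from 0.0 (shut) to 1.0 (fully open); "finger_force": force on a finger pad.
Only numpy, scipy, OpenCV 4.12 (cv2) and the standard library are available. Lean on these libraries where they do the work, as an engineer would, in place of code of your own. Each camera call takes 0.05 s, during which the arm holds its last target. There are 200 camera calls.

TASK

Hang the drilling template with the orange grip on the blue drilling fixture: line both of its big holes up with the two upright pins and lower it until it lies flat on the collars of both pins, either way round, then let go. Do not let it fall onto the pins, and leave the other template (green grip, holes too close together for these pins) where it lies.

Things in the scene. Friction and masses are not known exactly. Their poses are not given: they have to be found in the camera images.
- template_grip (a point): Centre of the orange upright grip block, 30 mm long (x), 20 mm thick (y), 50 mm high (z), in the middle of the right template's steel plate, which lies flat on the bench at the start. This point is 33 mm above the plate's underside, 25 mm above its top, 25 mm below the grip's top. Grasp across the 20 mm. The plate's two holes lie 45 mm either side of this point along x.
- template: The same template, 0.25 to 0.5 kg: a plate 138 mm long (x), 50 mm wide (y), 8 mm thick, with two through holes of 28 mm diameter, 90 mm apart on its long axis. Origin: middle of the plate's underside, 33 mm below the grip's centre. z is up.
- spare_grip (a point): Centre of the green grip block of the other template: same plate and grip, but its two 28 mm holes are only 62 mm apart, so it does not fit. It is to stay where it lies.
- pin_seat (a point): Midway between the fixture's two pins, level with their collar tops, 32 mm above the bench; the hung plate's underside comes to lie here. The fixture does not move: blue bed 140 (x) x 60 x 22 mm, steel pins 45 mm either side of this point along x. Each pin stands on a 36 mm collar, is 16 mm thick for 13 mm, then tapers to a 6 mm tip 40 mm above the collar. z is up.

How it is judged (in metres and radians):
At the end, for the whole second after the job is handed in: The orange-gripped template hangs over both pins, at rest and released: its middle within 12 mm of the middle between the pins, its long axis within 12 degrees of the line of the pins (either way round), its underside within 6 mm of the collar tops and level within 5 degrees (horizontal distance between template_grip and pin_seat below 0.012 m and angle between the x axis of template_grip and the x axis of pin_seat, either way round below 0.21 rad and z of template in the frame of pin_seat between -0.006 and 0.006 m and angle between template_grip's own z axis and vertical below 0.09 rad and linear speed of template below 0.02 m/s); the robot touches nothing.
It fails at once if the green-gripped template is moved by more than 40 mm (distance of spare_grip from where it was at the start of the episode above 0.04 m).
It fails at once if the orange-gripped template falls: faster than 0.7 m/s while out of the fingers (linear speed of template above 0.7 m/s and contact force between the fingers and template below 0.1 N).
It also fails if it takes over 38 s, if anything falls off the work surface, if the arm or the gripper's body presses on something with over 40 N, if the wrist force passes 120 N, or if a joint passes its speed limit or range.

## Working session

There is one attempt and no reset: what is moved stays moved. The work goes in short steps, Python scripts to look and compute and a shell command to move; the robot and the scene stay as the last step left them, time stands still between calls to the robot, and variables do not carry over. Pictures are saved under pics/ and viewed, at most 10 in all, crops included, and the job is handed in when it is done.

```bash
mkdir -p pics; ls; python3 - <<'E'
from rig import env
import cv2
s=env.sense(); print(s, env.nose_length)
for n in("top","scene"):
    cv2.imwrite(f"pics/{n}0.png",env.capture(n)); print(n,env.camera_params(n))
print(env.camera_params("wrist"))
E
```

```text
pics
{'t': 0.0, 'joints': array([ 1.23338012e+00,  3.00477821e-01,  1.52161412e+00, -4.21934237e-06,
        1.32067984e+00, -6.65862729e-02]), 'qvel': array([ 8.63150712e-04,  1.68474221e-03,  3.87036668e-05, -5.46418031e-04,
        5.21841349e-04, -2.10179169e-03]), 'effort': array([ 2.68222779e-03, -5.31811595e+01, -3.52730584e+01,  7.09373178e-02,
        2.44394486e-02, -8.52377752e-05]), 'eef_pos': array([147.0425756 , 529.67856728, 189.26867537]), 'tcp_rot': array([-4.24086596e-01, -3.11260188e+00,  1.81565787e-03]), 'force': array([ 0.11140935,  0.10215273, -0.13720682]), 'moment': array([-0.01019158,  0.0230535 , -0.04087347]), 'finger_force': 0.0, 'finger_gap': 1.0010902690418035} 22.0
top {'fx': 520.3367015092409, 'fy': 520.3367015092409, 'cx': 283.8346527750006, 'cy': 214.0340278696068, 'R': array([[ 0.0262781 , -0.99963246, -0.00666435],
       [-0.99441035, -0.02545768, -0.10246928],
       [ 0.10226196,  0.00931979, -0.99471384]]), 't': array([  27.5276296 ,  402.98835542, 1241.88230176])}
scene {'fx': 528.6323197487233, 'fy': 528.6323197487233, 'cx': 276.3829195192431, 'cy': 212.36377731358408, 'R': array([[ 0.56157305, -0.82724223,  0.0174927 ],
       [-0.35480534, -0.25985059, -0.89810403],
       [ 0.74749507,  0.49814451, -0.43943505]]), 't': array([-210.86122167,  219.73916517,  885.03578759])}
{'fx': 301.8375194565347, 'fy': 301.8375194565347, 'cx': 276.0840713049013, 'cy': 212.67983044094916, 'tool_from_camera': array([[ 7.79351444e-04, -9.66135667e-01, -2.58033458e-01,
         7.53725150e+01],
       [ 9.99999690e-01,  7.81485922e-04,  9.42892425e-05,
         1.99401303e-01],
       [ 1.10553315e-04, -2.58033451e-01,  9.66135977e-01,
        -1.94746213e+02],
       [ 0.00000000e+00,  0.00000000e+00,  0.00000000e+00,
         1.00000000e+00]])}
```

View pics/top0.png

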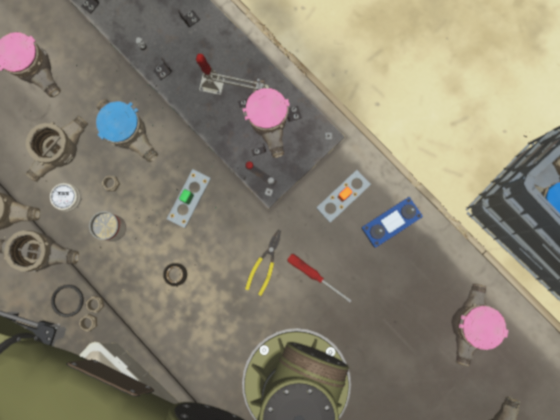

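View pics/scene0.png

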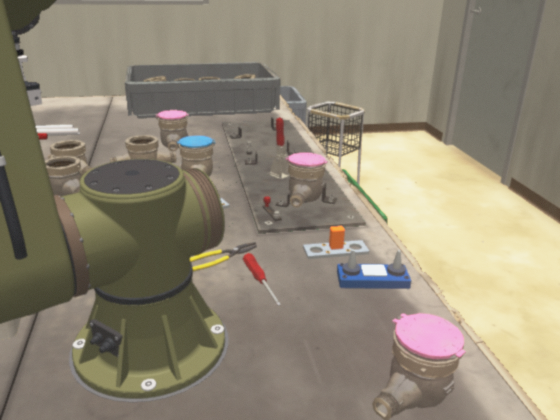

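The top view shows the orange grip at about (346,193), its plate running from (320,215) to (368,178), and the fixture at about (392,222) with its pins near (377,232) and (408,212). The green grip is at (187,196), well away. I'll enlarge the area.

```bash
python3 - <<'E'
import cv2
i=cv2.imread("pics/top0.png")[160:260,305:435]
cv2.imwrite("pics/c0.png",cv2.resize(i,None,fx=6,fy=6,interpolation=cv2.INTER_CUBIC))
E
```

```text
(no output)
```

View pics/c0.png

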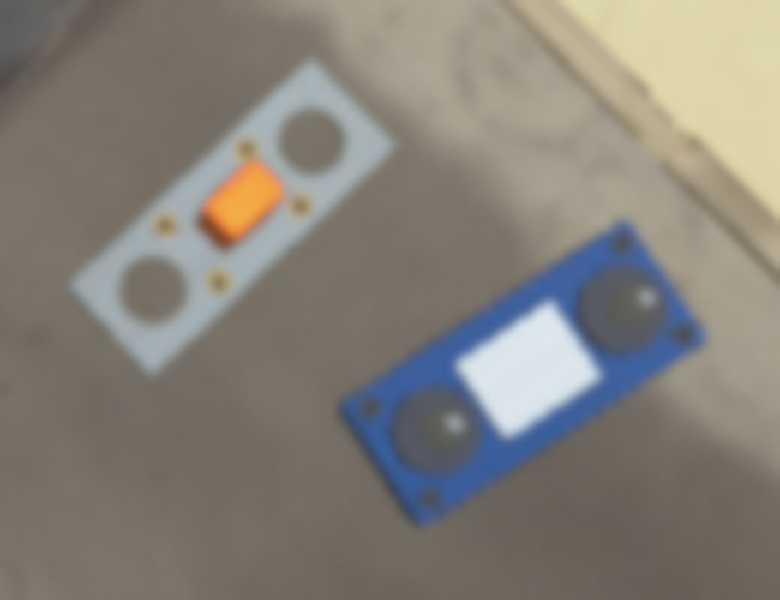

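The crop shows the plate holes at (312,139) and (153,290), the collars at (435,430) and (622,309), the pin tips at (455,423) and (648,297), and the corners of both plate and bed.

```bash
cat >h.py <<'E'
from rig import env
import numpy as np, cv2
from scipy.spatial.transform import Rotation as Ro
def back(cam,uv,z,pose=None):
    c=env.camera_params(cam); uv=np.atleast_2d(uv).astype(float)
    d=np.c_[(uv[:,0]-c["cx"])/c["fx"],(uv[:,1]-c["cy"])/c["fy"],np.ones(len(uv))]
    if cam=="wrist":
        T=c["tool_from_camera"]; R=Ro.from_rotvec(pose["tcp_rot"]).as_matrix()
        o=R@T[:3,3]+pose["eef_pos"]; D=d@(R@T[:3,:3]).T
    else: o=-c["R"].T@c["t"]; D=d@c["R"]
    return o+D*((z-o[2])/D[:,2])[:,None]
def line(P):  # midpoint, direction deg, distance
    d=P[1]-P[0]; return P.mean(0).round(1),np.degrees(np.arctan2(d[1],d[0])).round(1),np.linalg.norm(d).round(1)
def delta(s,xyz,yaw_x=None):
    R=Ro.from_rotvec(s["tcp_rot"]).as_matrix()
    print("tool shift mm",(R.T@(np.array(xyz)-s["eef_pos"])).round(1),"R",R.round(3).tolist())
    if yaw_x is not None:
        # world yaw of tool x; positive turn about tool z is negative world yaw
        a=np.degrees(np.arctan2(R[1,0],R[0,0])); e=(a-yaw_x+90)%180-90
        print("tool x yaw",a.round(2),"turn about tool z rad",np.radians(e).round(4))
E
python3 - <<'E'
from h import *
f=lambda p:(np.array(p)+.5)/6-.5+[305,160]
B=lambda p,z:back("top",f(p),z)
print("holes",line(B([(153,290),(312,139)],8)))
c=B([(313,60),(397,143),(152,375),(70,285)],8);print("plate",c.mean(0),line(c[[2,1]]),line(c[[3,0]]))
print("collar",line(B([(435,430),(622,309)],32)))
print("tips",line(B([(455,423),(648,297)],72)))
c=B([(625,220),(708,338),(422,525),(342,405)],22);print("bed",c.mean(0),line(c[[2,1]]),line(c[[3,0]]))
s=env.sense();delta(s,[0,0,0],0)
E
```

```text
holes (array([ 453.5, -107. ,    8. ]), np.float64(-45.0), np.float64(90.7))
plate [ 453.08813083 -107.29243666    8.        ] (array([ 435.6, -124.5,    8. ]), np.float64(-45.2), np.float64(139.3)) (array([470.5, -90. ,   8. ]), np.float64(-45.7), np.float64(137.2))
collar (array([ 390.5, -223.6,   32. ]), np.float64(-55.8), np.float64(89.9))
tips (array([ 390.7, -224.4,   72. ]), np.float64(-55.6), np.float64(90.1))
bed [ 390.52064604 -223.93856604   22.        ] (array([ 366.9, -240.5,   22. ]), np.float64(-55.6), np.float64(138.7)) (array([ 414.2, -207.4,   22. ]), np.float64(-55.5), np.float64(137.8))
tool shift mm [  -0.  -549.6  189.9] R [[-0.964, 0.267, -0.0], [0.267, 0.964, -0.001], [0.0, -0.001, -1.0]]
tool x yaw 164.49 turn about tool z rad -0.2708
```

Both are measured: the template is at (453.3,-107.2) with yaw -45.3°, and the fixture is at (390.5,-224) with yaw -55.6°. I'll turn first.

```bash
python3 -m pendant '{"rot":[[0,0,0.174],[0,0,0.174],[0,0,0.172],[0,0,0]],"xyz":[[0,0,0],[0,0,0],[0,0,0],[0,0,0]],"fingers":[0.094,0.094,0.094,0.094]}' 20; python3 - <<'E'
from h import *
delta(env.sense(),[453.3,-107.2,170],-45.3)
E
```

```text
t: 0.6
eef_pos: [147.1, 529.8, 189.6]
tcp_rot: [1.208, 2.9, -0.001]
force: [0.2, 0.5, -0.4]
finger_gap: 1.0
finger_force: 0.0
tool shift mm [-668.  -231.    19.9] R [[-0.704, 0.71, -0.0], [0.71, 0.704, -0.001], [-0.0, -0.001, -1.0]]
tool x yaw 134.75 turn about tool z rad 0.0009
```

```bash
Z='[0,0,0]'; python3 -m pendant '{"rot":[[0,0,0],[0,0,0],[0,0,0],[0,0,0],[0,0,0],[0,0,0],[0,0,0],[0,0,0]],"xyz":[[-0.043,-0.015,0],[-0.043,-0.015,0],[-0.043,-0.015,0],[-0.043,-0.015,0],[-0.043,-0.015,0],[-0.043,-0.015,0],[-0.043,-0.015,0],[-0.043,-0.015,0]],"fingers":[0.094,0.094,0.094,0.094,0.094,0.094,0.094,0.094]}'
python3 -m pendant '{"rot":[[0,0,0],[0,0,0],[0,0,0],[0,0,0],[0,0,0],[0,0,0],[0,0,0],[0,0,0]],"xyz":[[-0.043,-0.015,0],[-0.043,-0.015,0],[-0.043,-0.015,0],[-0.043,-0.015,0],[-0.043,-0.015,0],[-0.043,-0.015,0],[-0.043,-0.015,0],[-0.015,-0.006,0]],"fingers":[0.094,0.094,0.094,0.094,0.094,0.094,0.094,0.094]}'; python3 - <<'E'
from h import *
s=env.sense();delta(s,[453.3,-107.2,120],-45.3);print(s["eef_pos"],s["tcp_rot"],s["joints"])
cv2.imwrite("pics/w1.png",env.capture("wrist"))
E
```

```text
t: 1.6
eef_pos: [304.1, 199.6, 189.9]
tcp_rot: [1.202, 2.902, 0.0]
force: [0.4, -0.0, -0.7]
finger_gap: 1.003
finger_force: 0.0
t: 2.6
eef_pos: [447.4, -103.4, 189.5]
tcp_rot: [-1.207, -2.9, 0.0]
force: [-0.6, -0.2, 0.7]
finger_gap: 1.001
finger_force: 0.0
tool shift mm [-6.9  1.5 69.5] R [[-0.705, 0.709, -0.001], [0.709, 0.705, 0.0], [0.001, -0.0, -1.0]]
tool x yaw 134.81 turn about tool z rad 0.002
[ 447.3988217  -103.3893868   189.47540398] [-1.20668490e+00 -2.89985895e+00  1.99195391e-04] [-3.06852313e-01  9.68749959e-02  1.76522806e+00 -6.89817798e-05
  1.28018789e+00 -1.08898098e+00]
```

View pics/w1.png

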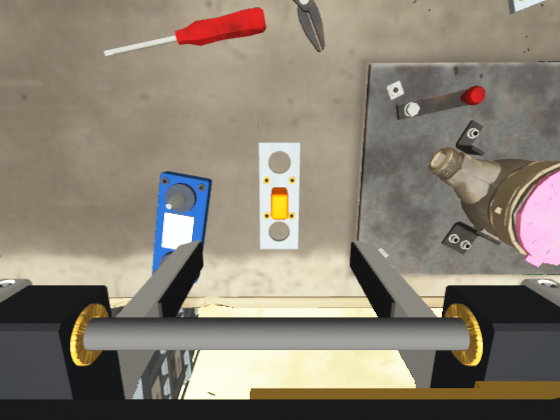

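The wrist view shows the plate holes at (279,161) and (279,231) and the grip top around (279,206). A valve lies to the right, with its spout tip at (432,160) and its cap edge at (513,215).

```bash
python3 - <<'E'
from h import *
s=env.sense()
P=back("wrist",[(279,161.5),(279.3,231)],8,s);print(line(P))
R=Ro.from_rotvec(s["tcp_rot"]).as_matrix()
for uv,zz in (((432,160),(40,110)),((513,215),(100,150))):
  for z in zz: q=back("wrist",[uv],z,s)[0];print(uv,z,q.round(),(R.T@(q-[453,-107,z])).round())
delta(s,[*P.mean(0)[:2],40],line(P)[1])
E
```

```text
(array([ 453.6, -104.5,    8. ]), np.float64(-44.8), np.float64(90.2))
(432, 160) 40 [540.  52.  40.] [ 51. 174.  -0.]
(432, 160) 110 [511.  31. 110.] [ 57. 138.  -0.]
(513, 215) 100 [614.  57. 100.] [  4. 230.  -0.]
(513, 215) 150 [575.  38. 150.] [ 17. 189.  -0.]
tool shift mm [ -4.8   3.9 149.5] R [[-0.704, 0.71, -0.001], [0.71, 0.704, -0.0], [0.0, -0.0, -1.0]]
tool x yaw 134.78 turn about tool z rad -0.0074
```

```bash
python3 -m pendant '{"rot":[[0,0,0],[0,0,0],[0,0,0],[0,0,0],[0,0,0],[0,0,0],[0,0,0]],"xyz":[[-0.0055,0.003,0.03],[0,0,0.035],[0,0,0.035],[0,0,0.03],[0,0,0.02],[0,0,0],[0,0,0]],"fingers":[0.094,0.094,0.094,0.094,0.094,0.094,0.094]}'
python3 -m pendant '{"rot":[[0,0,0],[0,0,0],[0,0,0],[0,0,0],[0,0,0],[0,0,0],[0,0,0],[0,0,0]],"xyz":[[0,0,0],[0,0,0],[0,0,0],[0,0,0],[0,0,0],[0,0,0],[0,0,0],[0,0,0]],"fingers":[0.05,0.025,0.01,0.01,0.01,0.01,0.01,0.01]}' 40
```

```text
t: 3.52
eef_pos: [453.4, -103.1, 40.8]
tcp_rot: [1.208, 2.899, 0.0]
force: [0.4, 0.4, 0.1]
finger_gap: 1.0
finger_force: 0.0
t: 4.53
eef_pos: [453.0, -103.6, 39.8]
tcp_rot: [-1.21, -2.899, 0.0]
force: [-0.7, -1.6, -0.1]
finger_gap: 0.201
finger_force: 40.0
```

```bash
python3 -m pendant '{"rot":[[0,0,0],[0,0,0],[0,0,0],[0,0,0],[0,0,0],[0,0,0],[0,0,0]],"xyz":[[0,0,-0.01],[0,0,-0.02],[0,0,-0.03],[0,0,-0.03],[0,0,-0.02],[0,0,0],[0,0,0]],"fingers":[0.01,0.01,0.01,0.01,0.01,0.01,0.01]}'; python3 - <<'E'
from h import *
s=env.sense();delta(s,[390.5,-224,150],-55.6);print(s["eef_pos"])
cv2.imwrite("pics/w2.png",env.capture("wrist"))
E
```

```text
t: 5.4
eef_pos: [452.6, -103.4, 149.1]
tcp_rot: [-1.21, -2.898, 0.0]
force: [0.7, 0.4, -3.6]
finger_gap: 0.2
finger_force: 40.0
tool shift mm [ -42.1 -129.    -0.9] R [[-0.703, 0.711, -0.001], [0.711, 0.703, 0.0], [0.001, -0.001, -1.0]]
tool x yaw 134.69 turn about tool z rad 0.1796
[ 452.62441604 -103.37566064  149.06321492]
```

View pics/w2.png

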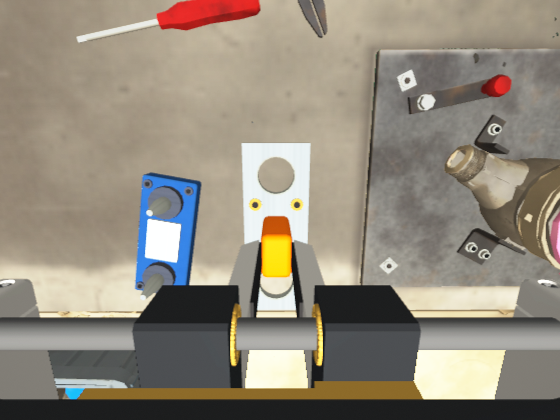

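The plate is held straight: far hole at (276,175), far edge at row 143, plate sides at columns 242 and 310. The pin tips show at about (150,212) and (147,295).

```bash
python3 - <<'E'
from h import *
s=env.sense();R=Ro.from_rotvec(s["tcp_rot"]).as_matrix()
T=lambda P:(R.T@(P-s["eef_pos"]).T).T.round(1)
z=s["eef_pos"][2]-31.8
print("hole,edge L,R corners",T(back("wrist",[(276,174.5),(242,143),(310,143)],z,s)))
print("tips",line(back("wrist",[(149.5,212),(147,295)],72,s)))
E
```

```text
hole,edge L,R corners [[ 44.6  -0.1  31.9]
 [ 67.6 -25.   31.9]
 [ 67.7  24.8  31.9]]
tips (array([ 392.4, -218.7,   72. ]), np.float64(-53.1), np.float64(87.0))
```

```bash
python3 -m pendant '{"rot":[[0,0,0.09],[0,0,0.09],[0,0,0],[0,0,0],[0,0,0],[0,0,0],[0,0,0],[0,0,0]],"xyz":[[0,0,0],[0,0,0],[-0.012,-0.02,0],[-0.012,-0.023,0],[-0.012,-0.022,0],[-0.012,-0.02,0],[-0.007,-0.0125,0],[0,0,0]],"fingers":[0.01,0.01,0.01,0.01,0.01,0.01,0.01,0.01]}'; python3 - <<'E'
from h import *
s=env.sense();delta(s,[390.7,-221,150],-55.6);print(s["eef_pos"])
w=env.capture("wrist");cv2.imwrite("pics/w3.png",w)
cv2.imwrite("pics/w3c.png",cv2.resize(w[110:310,180:400],None,fx=3,fy=3,interpolation=cv2.INTER_CUBIC))
E
```

```text
t: 6.45
eef_pos: [403.3, -204.2, 149.4]
tcp_rot: [-1.467, -2.777, -0.0]
force: [0.4, 0.9, -2.7]
finger_gap: 0.201
finger_force: 40.0
tool shift mm [ -6.7 -19.9  -0.6] R [[-0.564, 0.826, -0.001], [0.826, 0.564, 0.001], [0.001, -0.0, -1.0]]
tool x yaw 124.3 turn about tool z rad -0.0017
[ 403.31496151 -204.22370072  149.4198783 ]
```

View pics/w3c.png

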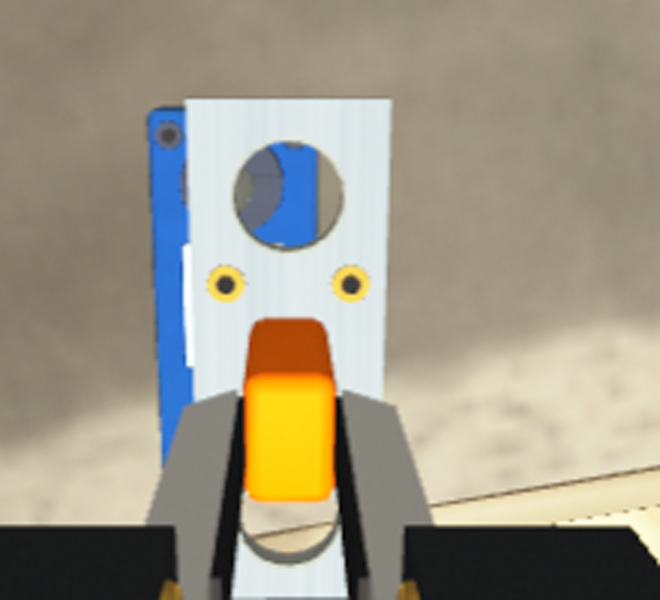

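The plate is still about 20 mm short of the fixture. The bed's left edge runs from (150,120) to (163,465) in the crop, its right edge shows in the hole at (318,195), its far edge is at row 107, and the collar's right side is at (284,185).

```bash
python3 - <<'E'
from h import *
s=env.sense();print(s["eef_pos"])
f=lambda p:(np.array(p)+.5)/3-.5+[180,110]
R=Ro.from_rotvec(s["tcp_rot"]).as_matrix()
B=back("wrist",f([(150,120),(163,465),(318,195),(172,107),(284,185)]),22,s)
B[4]=back("wrist",f([(284,185)]),32,s)[0]
t=(R.T@(B-s["eef_pos"]).T).T;print(t.round(1))
d=t[0]-t[1];a=np.arctan2(d[1],d[0]);print("bed axis in tool rad",a)
# centre: mid of edges laterally, far edge - 70 along
n=np.array([-np.sin(a),np.cos(a)]);u=np.array([np.cos(a),np.sin(a)])
lat=((t[0,:2]@n)+(t[2,:2]@n))/2;lon=t[3,:2]@u-70
print("width",t[2,:2]@n-t[0,:2]@n,"centre tool",lat*n+lon*u,"collar lat c",t[4,:2]@n-18)
delta(s,[390.7,-221,150],-55.6)
E
```

```text
[ 403.59281796 -203.75866121  149.50867771]
[[ 57.5 -48.8 127.6]
 [-73.1 -48.8 127.5]
 [ 31.4  10.1 127.5]
 [ 62.  -40.9 127.6]
 [ 36.2  -2.  117.5]]
bed axis in tool rad 0.0003746230807281332
width 58.869980827174565 centre tool [ -8.04525116 -19.35333325] collar lat c -19.973184196688365
tool shift mm [ -7.  -20.4  -0.5] R [[-0.564, 0.826, -0.001], [0.826, 0.564, 0.001], [0.001, -0.0, -1.0]]
tool x yaw 124.34 turn about tool z rad -0.0011
```

```bash
python3 -m pendant '{"rot":[[0,0,0],[0,0,0],[0,0,0],[0,0,0],[0,0,0]],"xyz":[[-0.0035,-0.01,0],[-0.0035,-0.01,0],[0,0,0.01],[0,0,0.01],[0,0,0]],"fingers":[0.01,0.01,0.01,0.01,0.01]}'; python3 - <<'E'
from h import *
s=env.sense();delta(s,[390.7,-221,72],-55.6);print(s["eef_pos"])
w=env.capture("wrist")
cv2.imwrite("pics/w4c.png",cv2.resize(w[110:310,180:400],None,fx=3,fy=3,interpolation=cv2.INTER_CUBIC))
E
```

```text
t: 7.12
eef_pos: [390.7, -220.6, 128.8]
tcp_rot: [-1.465, -2.777, -0.0]
force: [0.7, -1.1, -2.5]
finger_gap: 0.199
finger_force: 40.0
tool shift mm [-0.4 -0.2 56.8] R [[-0.565, 0.825, -0.002], [0.825, 0.565, 0.001], [0.002, -0.001, -1.0]]
tool x yaw 124.39 turn about tool z rad -0.0002
[ 390.73269329 -220.58549532  128.78591079]
```

View pics/w4c.png

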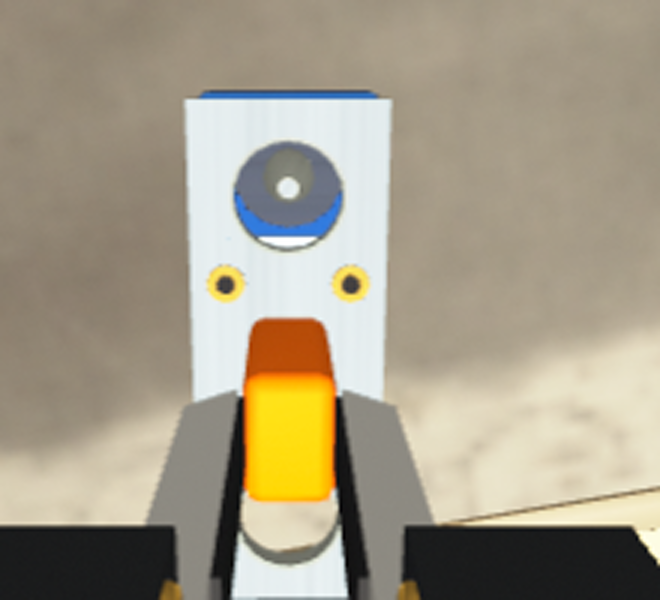

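The pin tip shows at (288,188) inside the hole centred at (289,195), so it is centred sideways. I'll work out the fore-aft offset.

```bash
python3 - <<'E'
from h import *
s=env.sense();R=Ro.from_rotvec(s["tcp_rot"]).as_matrix()
f=lambda p:(np.array(p)+.5)/3-.5+[180,110]
for p,z in (((288,188),72),((289,195),s["eef_pos"][2]-31.8)): print((R.T@(back("wrist",[f(p)],z,s)[0]-s["eef_pos"])).round(1))
E
```

```text
[42.9 -0.5 57.4]
[44.4 -0.2 31.8]
```

```bash
python3 -m pendant '{"rot":[[0,0,0],[0,0,0],[0,0,0],[0,0,0],[0,0,0],[0,0,0],[0,0,0],[0,0,0]],"xyz":[[-0.0013,-0.0003,0],[0,0,0.01],[0,0,0.01],[0,0,0.01],[0,0,0.01],[0,0,0.008],[0,0,0.004],[0,0,0]],"fingers":[0.01,0.01,0.01,0.01,0.01,0.01,0.01,0.01]}'
python3 -m pendant '{"rot":[[0,0,0],[0,0,0],[0,0,0],[0,0,0]],"xyz":[[0,0,0.002],[0,0,0.002],[0,0,0.001],[0,0,0]],"fingers":[0.01,0.01,0.01,0.01]}'
```

```text
t: 8.18
eef_pos: [391.5, -222.3, 77.7]
tcp_rot: [-1.466, -2.778, -0.0]
force: [-0.1, -0.2, -2.8]
finger_gap: 0.198
finger_force: 40.0
t: 8.68
eef_pos: [391.6, -222.3, 72.8]
tcp_rot: [1.466, 2.779, 0.0]
force: [0.4, 0.2, -2.9]
finger_gap: 0.199
finger_force: 40.0
```

```bash
python3 -m pendant '{"rot":[[0,0,0],[0,0,0],[0,0,0],[0,0,0]],"xyz":[[0,0,0.0005],[0,0,0.0005],[0,0,0.0005],[0,0,0]],"fingers":[0.01,0.01,0.01,0.01]}'
```

```text
t: 9.18
eef_pos: [391.6, -222.3, 71.7]
tcp_rot: [1.466, 2.779, -0.0]
force: [-2.4, 1.7, 3.9]
finger_gap: 0.208
finger_force: 40.0
```

Contact: the vertical force changed by about 7 N at the expected height. I'll release and retreat.

```bash
python3 -m pendant '{"rot":[[0,0,0],[0,0,0],[0,0,0],[0,0,0],[0,0,0],[0,0,0]],"xyz":[[0,0,0],[0,0,0],[0,0,0],[0,0,0],[0,0,0],[0,0,0]],"fingers":[0.03,0.045,0.06,0.06,0.06,0.06]}'
python3 -m pendant '{"rot":[[0,0,0],[0,0,0],[0,0,0],[0,0,0],[0,0,0],[0,0,0],[0,0,0]],"xyz":[[0,0,-0.01],[0,0,-0.02],[0,0,-0.03],[0,0,-0.04],[0,0,-0.03],[0,0,-0.01],[0,0,0]],"fingers":[0.06,0.06,0.06,0.06,0.06,0.06,0.06]}'; python3 - <<'E'
from h import *
cv2.imwrite("pics/s5.png",cv2.resize(np.hstack([env.capture("wrist")[100:320,150:400],env.capture("scene")[180:400,300:500]]),None,fx=1.7,fy=1.7))
E
```

```text
t: 9.93
eef_pos: [391.6, -222.3, 71.3]
tcp_rot: [1.466, 2.779, 0.0]
force: [-0.1, -0.4, -0.3]
finger_gap: 0.64
finger_force: 0.0
t: 10.8
eef_pos: [391.6, -222.3, 211.3]
tcp_rot: [1.466, 2.778, -0.0]
force: [-1.3, -0.2, -0.5]
finger_gap: 0.64
finger_force: 0.0
```

View pics/s5.png

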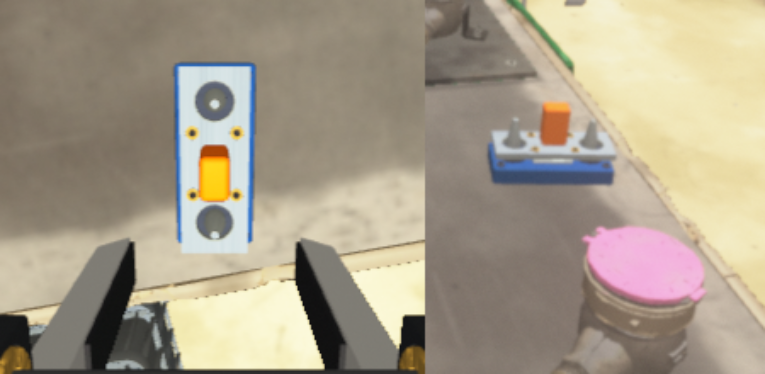

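The plate lies flat on both collars. The pins come up through both holes, at about (214,102) and (214,225), and the gripper is clear.

```bash
python3 -c "
from rig import env
print(env.close_job())"
```

```text
the job is handed in; nothing more can be done
None
```

The orange-gripped template hangs flat on both pins, released with the gripper clear, and the job was handed in at about 11 s; the green template was not touched, and no verdict came back.

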